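# Put the microscope objectives away in their storage cups

### The arm

A 6-joint arm with a two-finger parallel gripper is mounted at the origin on the work surface. World frame = base frame: x ahead of the robot, y to its left, z up, the work surface at z = 0. Lengths are in mm, angles in rad, forces in N, time in s.
With the tool pointing down it reaches from about 400 to 925 mm from the base axis. Payload 12.5 kg.
Tool frame: the origin (TCP) lies at the very end of the fingers, on their centre line; the grasp point (between the pads) lies 19 mm behind it; z points along the fingers, y is the direction in which the jaws open and shut (so a half turn about z gives the same grasp; the last joint's range is limited). The gripper opens to 95 mm and grips with 3 to 60 N. Pads are 20 mm wide; open, the fingers measure 119 mm over their backs; the gripper's body (75 mm by 180 mm) begins 59 mm behind the grasp point.
Start: joints at [-1.284, 0.491, 1.559, -0, 1.092, -0.106], TCP at [239.259, -577.41, 214.661] pointing down, gripper open.
Joint ranges: [-3.1, 3.1], [-0.84, 2.19], [0.05, 2.79], [-1.13, 4.28], [0.06, 2.93], [-2.69, 2.69]. Speed limits (rad/s): [2.22, 2.22, 2.79, 3.14, 3.14, 3.14].

### API

Orientations are given as [roll, pitch, yaw] about the fixed x, y, z axes, in that order (R = Rz(yaw) Ry(pitch) Rx(roll)).
In Python, from cell import env gives the robot as it stands.
- The arm moves only by the shell command python3 -m pendant 'ROWS'. ROWS is JSON, a list that holds one entry, the list of rows, each a list of 5 numbers: the opening, from 0 (shut) to 1 (fully open), then the shift along the tool's x, y, z in m, then the turn about the tool's z in rad. A call has exactly 8 rows; each row is the pose to reach, as a shift and turn from the pose commanded when the call began, along the tool's axes at that moment; what a row does not reach only later rows make up. A row lasts 1/10 s, in which the tool goes at most 50 mm and 8.59 degrees, less where a joint would pass 70% of its speed; a pose out of reach is approached as far as the arm can. A call with a gripper value outside its range is refused whole. The fingers move at their own pace and stop on an object; the grip force is fixed at half the most. Time passes only in rows, so rows that repeat a pose let the fingers close, or fill a call up. It gives the time, the measured TCP pose, the force and the opening at its end, in the units of the state.
- env.state(): the state, without advancing time (a new reading comes with each control period).
- env.read_camera(name): name is "scene" or "side" or "wrist"; returns a dict with "image" (420x560x3 uint8, blue, green, red), "range_z" (420x560 float32, mm along the optical axis (not along the pixel's ray), 0 where there is no reading), "fx", "fy", "cx", "cy" (pixels), "rvec" (rotation vector, rad) and "tvec" (3), from world to camera coordinates, as OpenCV has them; the wrist camera has in their place "tool_from_camera" (4x4, takes a point from camera to tool coordinates, whose origin is the TCP and whose axes are the flange's). Camera axes: x right, y down, z forward; pixel columns grow to the right and rows downward; lengths in mm; the calibration is good to about 2 mm. The wrist camera is an equidistant fisheye: a pixel r from the principal point sees the ray r / f radians off the axis. A picture is of the moment at which its call begins: read the wrist's pose just before it.
- env.job_done(): hands the job in, once; it reports no verdict.
The state is a dict: "t": time; "joints": joint angles; "qvel": joint speeds; "tau": joint torques, N m; "eef_pos": TCP position; "tcp_rot": TCP orientation; "ft_force": force on the tool from outside, world axes, zero at the start; "moment": the same for the moment, N m; "opening": opening from 0.0 (shut) to 1.0 (fully open).
Only numpy, scipy, OpenCV 4.12 (cv2) and the standard library are available. Lean on these libraries where they do the work, as an engineer would, in place of code of your own. Each camera call takes 0.05 s, during which the arm holds its last target. There are 200 camera calls.

### The job

Put the four microscope objectives away: stand each one upright, nose up, inside the round storage cup of its own size, the narrowest objective in the narrowest cup and so on up to the widest in the widest. Set them down without dropping them or knocking any over, and leave the eyepiece and the micrometer head where they stand.

Things in the scene. Friction and masses are not known exactly. Their poses are not given: they have to be found in the camera images.
- objective_xs: The narrowest of the four microscope objectives: a round, straight black metal barrel with bright rings, 24 mm across, 58 mm tall, standing loose with its bright cone-shaped nose and small dark lens upwards; the cone is the top 12 mm (narrowing to 13 mm), below it the barrel is straight and can be gripped across any diameter. About 90 g. Origin: centre of its underside; z up along its axis.
- objective_s: The second narrowest of the four microscope objectives: a round, straight black metal barrel with bright rings, 34 mm across, 64 mm tall, standing loose with its bright cone-shaped nose and small dark lens upwards; the cone is the top 12 mm (narrowing to 19 mm), below it the barrel is straight and can be gripped across any diameter. About 160 g. Origin: centre of its underside; z up along its axis.
- objective_m: The second widest of the four microscope objectives: a round, straight black metal barrel with bright rings, 44 mm across, 70 mm tall, standing loose with its bright cone-shaped nose and small dark lens upwards; the cone is the top 12 mm (narrowing to 24 mm), below it the barrel is straight and can be gripped across any diameter. About 260 g. Origin: centre of its underside; z up along its axis.
- objective_l: The widest of the four microscope objectives: a round, straight black metal barrel with bright rings, 54 mm across, 76 mm tall, standing loose with its bright cone-shaped nose and small dark lens upwards; the cone is the top 12 mm (narrowing to 30 mm), below it the barrel is straight and can be gripped across any diameter. About 400 g. Origin: centre of its underside; z up along its axis.
- cup_xs: The narrowest of the four round white plastic storage cups with a dark rubber floor, fixed to the bench: a shallow open cup 48 mm across outside, 40 mm inside, 12 mm high with a 4 mm wall; its inner floor is 4 mm above the bench. Belongs to the narrowest objective (24 mm). Origin: centre of its underside, on the bench; z up.
- cup_s: The second narrowest of the four round white plastic storage cups with a dark rubber floor, fixed to the bench: a shallow open cup 58 mm across outside, 50 mm inside, 12 mm high with a 4 mm wall; its inner floor is 4 mm above the bench. Belongs to the second narrowest objective (34 mm). Origin: centre of its underside, on the bench; z up.
- cup_m: The second widest of the four round white plastic storage cups with a dark rubber floor, fixed to the bench: a shallow open cup 68 mm across outside, 60 mm inside, 12 mm high with a 4 mm wall; its inner floor is 4 mm above the bench. Belongs to the second widest objective (44 mm). Origin: centre of its underside, on the bench; z up.
- cup_l: The widest of the four round white plastic storage cups with a dark rubber floor, fixed to the bench: a shallow open cup 78 mm across outside, 70 mm inside, 12 mm high with a 4 mm wall; its inner floor is 4 mm above the bench. Belongs to the widest objective (54 mm). Origin: centre of its underside, on the bench; z up.
- eyepiece: Bystander, not an objective: a loose microscope eyepiece, 58 mm tall, with a thin steel tube (24 mm, on a 34 mm foot) below and a wider plain black rubber eyecup (45 mm) on top. Origin: centre of its underside. All other small things lying among the objectives and cups are lower than 18 mm.
- micrometer: Bystander, not an objective: a loose micrometer head, 76 mm tall: a 40 x 40 x 26 mm red block with a thin upright steel spindle and thimble (20 mm) on it. Origin: centre of the block's underside.
There are look-alikes about, which are no part of the job. What is shaped like the cup_l but blue or pink is not meant. What is shaped like the cup_m but orange is not meant.

How it is judged (in metres and radians):
At the end, for the whole second after the job is handed in: Each objective stands in the cup of its own size rank: within 12 mm of the cup's axis, underside under 8 mm above the cup's, upright within 0.08 rad, at rest (under 0.02 m/s). Eyepiece and micrometer head are within 25 mm of their start and upright within 0.3 rad (horizontal distance between objective_xs and cup_xs below 0.012 m and z of objective_xs in the frame of cup_xs below 0.008 m and angle between each of objective_xs, objective_s, objective_m, objective_l's own z axis and vertical below 0.08 rad and linear speed of each of objective_xs, objective_s, objective_m, objective_l below 0.02 m/s and horizontal distance between objective_s and cup_s below 0.012 m and z of objective_s in the frame of cup_s below 0.008 m and horizontal distance between objective_m and cup_m below 0.012 m and z of objective_m in the frame of cup_m below 0.008 m and horizontal distance between objective_l and cup_l below 0.012 m and z of objective_l in the frame of cup_l below 0.008 m and distance of each of eyepiece, micrometer from where it was at the start of the episode below 0.025 m and angle between each of eyepiece, micrometer's own z axis and vertical below 0.3 rad); the robot touches nothing.
It fails at once if an objective is tipped over (more than 0.7 rad from upright) (angle between any of objective_xs, objective_s, objective_m, objective_l's own z axis and vertical above 0.7 rad).
It fails at once if an objective is dropped (falls free faster than 0.7 m/s, about 25 mm) ((linear speed of objective_xs above 0.7 m/s and contact force between the fingers and objective_xs below 0.02 N) or (linear speed of objective_s above 0.7 m/s and contact force between the fingers and objective_s below 0.02 N) or (linear speed of objective_m above 0.7 m/s and contact force between the fingers and objective_m below 0.02 N) or (linear speed of objective_l above 0.7 m/s and contact force between the fingers and objective_l below 0.02 N)).
It fails at once if the eyepiece is displaced by more than 25 mm or knocked over (distance of eyepiece from where it was at the start of the episode above 0.025 m or angle between eyepiece's own z axis and vertical above 0.3 rad).
It fails at once if the micrometer is displaced by more than 25 mm or knocked over (distance of micrometer from where it was at the start of the episode above 0.025 m or angle between micrometer's own z axis and vertical above 0.3 rad).
It also fails if it takes over 106 s, if anything falls off the work surface, if the arm or the gripper's body presses on something with over 40 N, if the wrist force passes 120 N, or if a joint passes its speed limit or range.

## Working session

There is one attempt and no reset: what is moved stays moved. The work goes in short steps, Python scripts to look and compute and a shell command to move; the robot and the scene stay as the last step left them, time stands still between calls to the robot, and variables do not carry over. Pictures are saved under pics/ and viewed, about 12 in all and at most 16, crops included, and the job is handed in when it is done.

```bash
mkdir -p pics; ls
cat > h.py <<'E'
import numpy as np, cv2
from cell import env
def cam(n):
    c=env.read_camera(n); return c
def world(c):
    R=cv2.Rodrigues(np.array(c["rvec"],float))[0]; t=np.array(c["tvec"],float).ravel()
    z=c["range_z"].astype(float); v,u=np.indices(z.shape)
    P=np.stack([(u-c["cx"])/c["fx"]*z,(v-c["cy"])/c["fy"]*z,z],-1)
    W=(P-t)@R; W[z==0]=np.nan; return W
E
python3 - <<'E'
from h import *
s=env.state(); print(s)
for n in("scene","side"):
    c=cam(n); cv2.imwrite(f"pics/{n}0.png",c["image"]); np.save(f"{n}0.npy",world(c)); 
    print(n,c["fx"],c["cx"],c["cy"],c["rvec"],c["tvec"])
E
```

```text
pics
{'t': 0.0, 'joints': array([-1.28357409e+00,  4.91549677e-01,  1.55946432e+00, -5.89278070e-05,
        1.09167054e+00, -1.05591728e-01]), 'qvel': array([-0.00081616, -0.00079104, -0.00156449,  0.00019597,  0.00095885,
        0.00035246]), 'tau': array([ 2.92582510e-03, -6.12640858e+01, -2.58175707e+01,  6.93416689e-02,
        4.81766928e-02, -5.20304013e-05]), 'eef_pos': array([ 239.18620907, -577.15560457,  214.06276179]), 'tcp_rot': array([-3.14050135e+00, -6.31078125e-05,  3.92841130e-01]), 'ft_force': array([-0.00445053, -0.2997412 , -0.3306538 ]), 'moment': array([-0.01001792, -0.01783665,  0.0201164 ]), 'opening': 1.000503577138118}
scene 511.27873323073743 277.36528822239393 204.21493865336942 [ 0.99169551  2.50172673 -0.96442794] [ 395.84373052 -220.33969992 1293.83003275]
side 488.45991568096923 273.0205547021183 212.5127405895363 [ 0.57522183 -2.50286139  1.40089957] [481.64144733 151.21162456 811.88161645]
```

View pics/scene0.png

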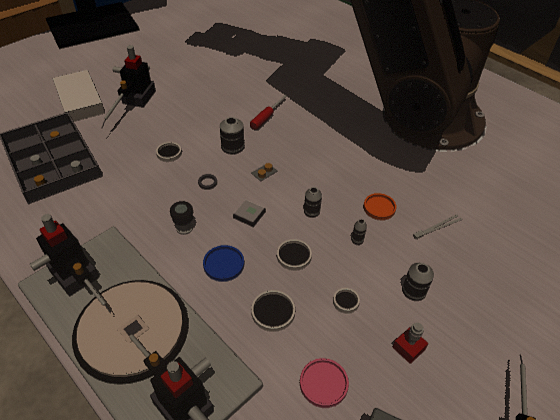

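View pics/side0.png

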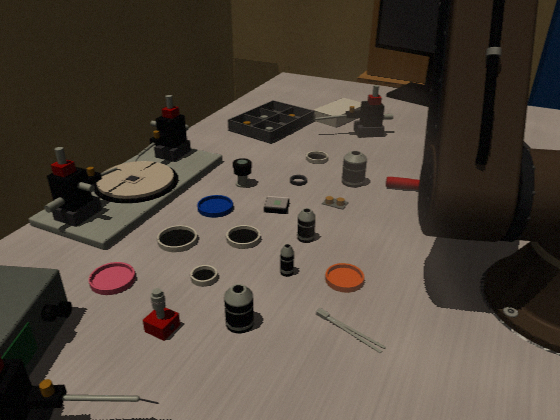

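The scene picture shows the objectives near (232,135), (313,202), (359,231) and (418,281). The white cups are near (169,151), (294,254), (273,310) and (346,300), the eyepiece at (181,215) and the micrometer at (410,342). Next I measure them from depth.

```bash
cat > m.py <<'E'
from h import *
from scipy.optimize import least_squares
A={n:np.load(n+"0.npy") for n in("scene","side")}
im={n:cv2.imread(f"pics/{n}0.png").astype(int) for n in A}
def fit(P,r=None):
    P=P[:,:2]; c0=P.mean(0)
    f=lambda p:np.hypot(*(P-p[:2]).T)-(p[2] if r is None else r)
    s=least_squares(f,[*c0,25] if r is None else c0,loss="soft_l1",f_scale=1.5); return s.x,np.sqrt(np.median(s.fun**2))
px={"o1":(232,135),"o2":(313,202),"o3":(359,231),"o4":(418,281),"eye":(181,215),"mic":(412,340)}
for k,(u,v) in px.items():
    g=A["scene"][v,u]
    for n,W in A.items():
        m=(np.hypot(W[...,0]-g[0],W[...,1]-g[1])<50)&(W[...,2]>22); Q=W[m]
        h=np.percentile(Q[:,2],98); B=Q[(Q[:,2]<h-15)]; T=Q[Q[:,2]>h-5]
        print(k,n,"ztop",h.round(),"n",len(B),"fit",[np.round(x,1) for x in fit(B)],"topmean",T.mean(0).round(1))
cups={"c1":(169,151),"c2":(294,254),"c3":(273,310),"c4":(346,300)}
for k,(u,v) in cups.items():
    g=A["scene"][v,u]; print(k,"floor",g.round(1))
    for n,W in A.items():
        m=(np.hypot(W[...,0]-g[0],W[...,1]-g[1])<46)&(W[...,2]>9)&(W[...,2]<16)&(im[n].min(-1)>90)
        print("  ",n,m.sum(),[np.round(x,1) for x in fit(W[m])],W[m][:,2].mean().round(1))
for n in A: print(n,"table z",np.nanmedian(A[n][(np.abs(A[n][...,2])<8)]))
E
python3 m.py
```

```text
o1 scene ztop 78.0 n 330 fit [array([ 447.1, -257.9,   26.7]), np.float64(0.9)] topmean [ 449.1 -255.4   75.8]
o1 side ztop 78.0 n 367 fit [array([ 446.4, -258.2,   26.7]), np.float64(0.9)] topmean [ 445.4 -253.    76.4]
o2 scene ztop 66.0 n 157 fit [array([458.2,  11.2,  16.6]), np.float64(0.6)] topmean [459.9  12.8  63.5]
o2 side ztop 66.0 n 222 fit [array([457.4,  10.5,  16.9]), np.float64(0.6)] topmean [456.6  14.1  64.4]
o3 scene ztop 59.0 n 92 fit [array([447. , 126.5,  11.7]), np.float64(0.6)] topmean [448.5 127.   57.2]
o3 side ztop 60.0 n 144 fit [array([446.5, 126.1,  12. ]), np.float64(0.6)] topmean [445.4 129.   58.5]
o4 scene ztop 72.0 n 306 fit [array([460.2, 275.2,  22. ]), np.float64(0.4)] topmean [462.6 275.7  69.4]
o4 side ztop 72.0 n 500 fit [array([460.1, 275.1,  21.9]), np.float64(0.5)] topmean [458.2 278.   70.5]
eye scene ztop 61.0 n 84 fit [array([ 679.9, -133.6,   20.4]), np.float64(0.8)] topmean [ 680.5 -131.5   58.6]
eye side ztop 61.0 n 111 fit [array([ 679.7, -134.4,   20. ]), np.float64(1.8)] topmean [ 677.2 -129.7   58.9]
mic scene ztop 77.0 n 508 fit [
[... 189 characters left out ...]
[ 569.6 -339.6    6.5]
   scene 56 [array([ 571.6, -338.8,   26.8]), np.float64(0.9)] 12.0
   side 36 [array([ 571.1, -339. ,   26.7]), np.float64(1.0)] 12.9
c2 floor [567.1  68.2   6.6]
   scene 128 [array([567.6,  68.4,  31.9]), np.float64(0.8)] 12.1
   side 98 [array([567.4,  68.4,  32.1]), np.float64(0.9)] 12.9
c3 floor [680.6 129.7   5.2]
   scene 179 [array([681.5, 130. ,  36.8]), np.float64(0.7)] 12.1
   side 117 [array([681.2, 130.5,  36.9]), np.float64(1.0)] 12.9
c4 floor [569.7 204.1   3.8]
   scene 106 [array([571.7, 205.1,  21.9]), np.float64(0.8)] 11.8
   side 97 [array([571.3, 205.6,  21.7]), np.float64(0.7)] 12.8
scene table z 3.2835157948365463
side table z 124.37194447182533
```

Every fit agrees with the given sizes and heights.

| Size | Objective (x, y) | Cup (x, y) |
|---|---|---|
| L | (447, -258) | (681, 130) |
| M | (460, 275) | (567.5, 68.4) |
| S | (458, 11) | (571.4, -339) |
| XS | (447, 126) | (571.5, 205.3) |

I start with L and turn the tool to yaw 0, so tool x = +X, y = -Y and z = down.

```bash
python3 -m pendant '[[[1,0.039,-0.027,0,0.05],[1,0.079,-0.054,0,0.1],[1,0.118,-0.081,0,0.15],[1,0.157,-0.108,0,0.2],[1,0.196,-0.135,0,0.25],[1,0.236,-0.162,0,0.3],[1,0.275,-0.189,0,0.35],[1,0.314,-0.2154,0,0.393]]]'; python3 -m pendant '[[[1,0,0,0.02,0],[1,0,0,0.04,0],[1,0,0,0.06,0],[1,0,0,0.07,0],[1,0,0,0.07,0],[1,0,0,0.07,0],[1,0,0,0.07,0],[1,0,0,0.07,0]]]'
```

```text
t: 0.9
eef_pos: [447.5, -256.4, 214.6]
tcp_rot: [-3.142, 0.0, -0.002]
ft_force: [0.6, -0.5, 0.5]
opening: 0.999
t: 1.7
eef_pos: [447.1, -258.5, 145.4]
tcp_rot: [3.141, -0.001, -0.0]
ft_force: [0.1, 0.2, 0.1]
opening: 0.999
```

```bash
python3 -m pendant '[[[1,0,0,0.03,0],[1,0,0,0.06,0],[1,0,0,0.09,0],[1,0,0,0.11,0],[1,0,0,0.12,0],[1,0,0,0.125,0],[1,0,0,0.125,0],[1,0,0,0.125,0]]]'; python3 -m pendant '[[[0.4,0,0,0,0],[0.4,0,0,0,0],[0.4,0,0,0,0],[0.4,0,0,0,0],[0.4,0,0,0,0],[0.4,0,0,0,0],[0.4,0,0,0,0],[0.4,0,0,0,0]]]'
```

```text
t: 2.5
eef_pos: [447.3, -258.5, 20.5]
tcp_rot: [3.141, -0.001, -0.0]
ft_force: [0.1, -0.1, 0.1]
opening: 1.002
t: 3.3
eef_pos: [446.9, -258.2, 19.7]
tcp_rot: [3.141, -0.0, -0.0]
ft_force: [0.8, -0.5, 1.1]
opening: 0.563
```

```bash
python3 -m pendant '[[[0.4,0,0,-0.005,0],[0.4,0,0,-0.01,0],[0.4,0,0,-0.02,0],[0.4,0,0,-0.035,0],[0.4,0,0,-0.05,0],[0.4,0,0,-0.065,0],[0.4,0,0,-0.08,0],[0.4,0,0,-0.08,0]]]'
python3 - <<'E'
from h import *
c=cam("side"); cv2.imwrite("pics/side1.png",c["image"])
E
```

```text
t: 4.1
eef_pos: [447.5, -258.6, 101.7]
tcp_rot: [3.139, -0.003, -0.0]
ft_force: [-0.4, -0.4, -5.4]
opening: 0.559
```

Opening 0.559 (53 mm) and about 5 N of weight confirm L is held. Next I carry it to the large cup.

```bash
python3 -m pendant '[[[0.4,0.004,-0.006,-0.003,0],[0.4,0.012,-0.02,-0.008,0],[0.4,0.026,-0.043,-0.014,0],[0.4,0.042,-0.07,-0.018,0],[0.4,0.06,-0.1,-0.02,0],[0.4,0.078,-0.13,-0.02,0],[0.4,0.096,-0.16,-0.02,0],[0.4,0.114,-0.19,-0.02,0]]]'; python3 -m pendant '[[[0.4,0.018,-0.03,0,0],[0.4,0.036,-0.06,0,0],[0.4,0.054,-0.09,0,0],[0.4,0.072,-0.12,0,0],[0.4,0.09,-0.15,0,0],[0.4,0.105,-0.175,0,0],[0.4,0.114,-0.19,0,0],[0.4,0.12,-0.198,0,0]]]'; python3 -m pendant '[[[0.4,0,0,0,0],[0.4,0,0,0,0],[0.4,0,0,0.0,0],[0.4,0,0,0.0,0],[0.4,0,0,0,0],[0.4,0,0,0,0],[0.4,0,0,0,0],[0.4,0,0,0,0]]]'
```

```text
t: 4.95
eef_pos: [561.2, -66.3, 118.9]
tcp_rot: [-3.141, 0.001, -0.0]
ft_force: [0.6, -0.8, -5.2]
opening: 0.563
t: 5.75
eef_pos: [680.8, 131.7, 118.2]
tcp_rot: [3.141, 0.002, 0.001]
ft_force: [-0.8, -0.4, -5.5]
opening: 0.563
t: 6.55
eef_pos: [681.0, 129.7, 119.7]
tcp_rot: [3.142, -0.0, -0.0]
ft_force: [0.4, 0.4, -5.0]
opening: 0.566
```

```bash
python3 -m pendant '[[[0.4,0.0004,0,0.02,0],[0.4,0.0004,0,0.04,0],[0.4,0.0004,0,0.06,0],[0.4,0.0004,0,0.075,0],[0.4,0.0004,0,0.085,0],[0.4,0.0004,0,0.09,0],[0.4,0.0004,0,0.092,0],[0.4,0.0004,0,0.092,0]]]'; python3 -m pendant '[[[0.4,0,0,0.001,0],[0.4,0,0,0.002,0],[0.4,0,0,0.003,0],[0.4,0,0,0.0035,0],[0.4,0,0,0.004,0],[0.4,0,0,0.004,0],[0.4,0,0,0.004,0],[0.4,0,0,0.004,0]]]'
```

```text
t: 7.35
eef_pos: [681.7, 129.7, 28.0]
tcp_rot: [3.142, -0.001, -0.0]
ft_force: [0.5, -0.1, -4.6]
opening: 0.563
t: 8.15
eef_pos: [681.4, 129.7, 23.7]
tcp_rot: [3.141, -0.0, -0.0]
ft_force: [-0.5, -0.7, -2.3]
opening: 0.562
```

```bash
python3 -m pendant '[[[0.4,0,0,0.0005,0],[0.65,0,0,0.0005,0],[0.7,0,0,0.0005,0],[0.8,0,0,0.0005,0],[0.9,0,0,0.0005,0],[1,0,0,0,0],[1,0,0,0,0],[1,0,0,0,0]]]'; python3 -m pendant '[[[1,0,0,-0.01,0],[1,0,0,-0.03,0],[1,0,0,-0.055,0],[1,0,0,-0.08,0],[1,0,0,-0.1,0],[1,0,0,-0.11,0],[1,0,0,-0.11,0],[1,0,0,-0.11,0]]]'
python3 - <<'E'
from h import *
c=cam("scene"); cv2.imwrite("pics/scene1.png",c["image"])
E
```

```text
t: 8.95
eef_pos: [681.4, 129.7, 23.6]
tcp_rot: [3.142, -0.0, -0.0]
ft_force: [0.1, 0.5, 0.3]
opening: 0.99
t: 9.75
eef_pos: [681.1, 129.7, 133.0]
tcp_rot: [3.141, 0.001, -0.0]
ft_force: [0.4, 0.2, 0.1]
opening: 0.999
```

View pics/scene1.png

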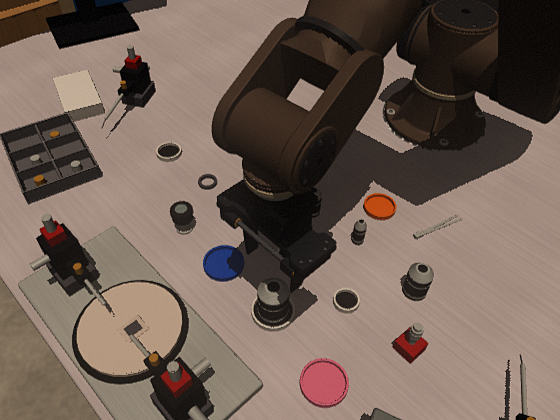

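The picture shows L upright in its cup at about (273,300). M is next.

```bash
python3 -m pendant '[[[1,-0.025,-0.0165,0,0],[1,-0.065,-0.043,0,0],[1,-0.105,-0.069,0,0],[1,-0.145,-0.0955,0,0],[1,-0.185,-0.122,0,0],[1,-0.21,-0.138,0,0],[1,-0.221,-0.1455,0,0],[1,-0.221,-0.1455,0,0]]]'; python3 -m pendant '[[[1,0,0,0,0],[1,0,0,0.02,0],[1,0,0,0.05,0],[1,0,0,0.08,0],[1,0,0,0.1,0],[1,0,0,0.11,0],[1,0,0,0.113,0],[1,0,0,0.113,0]]]';python3 -m pendant '[[[0.3,0,0,0,0],[0.3,0,0,0,0],[0.3,0,0,0,0],[0.3,0,0,0,0],[0.3,0,0,0,0],[0.3,0,0,0,0],[0.3,0,0,0,0],[0.3,0,0,0,0]]]'; python3 -m pendant '[[[0.3,0,0,-0.005,0],[0.3,0,0,-0.01,0],[0.3,0,0,-0.02,0],[0.3,0,0,-0.035,0],[0.3,0,0,-0.05,0],[0.3,0,0,-0.07,0],[0.3,0,0,-0.085,0],[0.3,0,0,-0.09,0]]]'
```

```text
t: 10.6
eef_pos: [459.6, 275.9, 133.2]
tcp_rot: [3.141, 0.001, 0.002]
ft_force: [-0.3, -0.3, -0.4]
opening: 0.998
t: 11.4
eef_pos: [461.1, 275.0, 20.7]
tcp_rot: [3.142, -0.0, -0.001]
ft_force: [-0.1, -0.2, 0.5]
opening: 1.0
t: 12.2
eef_pos: [460.4, 275.3, 20.6]
tcp_rot: [3.141, 0.0, -0.0]
ft_force: [0.4, -0.9, 0.5]
opening: 0.46
t: 13.0
eef_pos: [460.8, 275.5, 112.6]
tcp_rot: [-3.141, -0.002, -0.0]
ft_force: [1.0, 0.2, -2.5]
opening: 0.459
```

```bash
python3 -m pendant '[[[0.3,0.005,0.01,0,0],[0.3,0.018,0.035,0,0],[0.3,0.036,0.07,0,0],[0.3,0.054,0.105,0,0],[0.3,0.072,0.14,0,0],[0.3,0.088,0.17,0,0],[0.3,0.1,0.194,0,0],[0.3,0.107,0.2068,0,0]]]'; python3 -m pendant '[[[0.3,0,0,0,0],[0.3,0,0,0,0],[0.3,0,0,0.02,0],[0.3,0,0,0.04,0],[0.3,0,0,0.06,0],[0.3,0,0,0.075,0],[0.3,0,0,0.08,0],[0.3,0,0,0.08,0]]]'; python3 -m pendant '[[[0.3,0,0,0.001,0],[0.3,0,0,0.002,0],[0.3,0,0,0.003,0],[0.3,0,0,0.004,0],[0.3,0,0,0.005,0],[0.3,0,0,0.005,0],[0.3,0,0,0.005,0],[0.3,0,0,0.005,0]]]'
```

```text
t: 13.8
eef_pos: [567.8, 65.9, 109.7]
tcp_rot: [3.141, 0.001, -0.002]
ft_force: [-0.1, 0.5, -4.4]
opening: 0.456
t: 14.6
eef_pos: [566.8, 69.3, 30.2]
tcp_rot: [3.142, 0.001, 0.001]
ft_force: [0.1, 0.4, -2.5]
opening: 0.459
t: 15.4
eef_pos: [567.4, 68.4, 25.6]
tcp_rot: [3.142, -0.0, -0.0]
ft_force: [-0.0, -0.0, -4.0]
opening: 0.46
```

Just above the floor; I lower 1.3 mm more, release, and retreat.

```bash
python3 -m pendant '[[[0.3,0,0,0.0005,0],[0.3,0,0,0.001,0],[0.3,0,0,0.0013,0],[0.3,0,0,0.0013,0],[0.3,0,0,0.0013,0],[0.3,0,0,0.0013,0],[0.3,0,0,0.0013,0],[0.3,0,0,0.0013,0]]]'; python3 -m pendant '[[[0.5,0,0,0,0],[0.6,0,0,0,0],[0.7,0,0,0,0],[0.8,0,0,0,0],[0.9,0,0,0,0],[1,0,0,0,0],[1,0,0,0,0],[1,0,0,0,0]]]'; python3 -m pendant '[[[1,0,0,-0.01,0],[1,0,0,-0.03,0],[1,0,0,-0.055,0],[1,0,0,-0.08,0],[1,0,0,-0.1,0],[1,0,0,-0.11,0],[1,0,0,-0.11,0],[1,0,0,-0.11,0]]]'
```

```text
t: 16.2
eef_pos: [567.4, 68.4, 24.6]
tcp_rot: [3.141, -0.0, -0.0]
ft_force: [-0.6, -0.3, 5.9]
opening: 0.46
t: 17.0
eef_pos: [567.4, 68.5, 24.3]
tcp_rot: [3.141, -0.0, -0.0]
ft_force: [-0.0, -0.4, 0.5]
opening: 0.986
t: 17.8
eef_pos: [567.0, 68.4, 133.9]
tcp_rot: [3.141, 0.001, -0.0]
ft_force: [-0.7, -0.6, -1.5]
opening: 1.001
```

```bash
python3 -m pendant '[[[1,-0.02,-0.01,0,0],[1,-0.05,-0.024,0,0],[1,-0.08,-0.0384,0,0],[1,-0.105,-0.0504,0,0],[1,-0.1206,-0.0579,0,0],[1,-0.1206,-0.0579,0,0],[1,-0.1206,-0.0579,0,0],[1,-0.1206,-0.0579,0,0]]]'; python3 -m pendant '[[[1,0,0,0,0],[1,0,0,0.02,0],[1,0,0,0.05,0],[1,0,0,0.08,0],[1,0,0,0.1,0],[1,0,0,0.11,0],[1,0,0,0.1135,0],[1,0,0,0.1135,0]]]';python3 -m pendant '[[[0.1,0,0,0,0],[0.1,0,0,0,0],[0.1,0,0,0,0],[0.1,0,0,0,0],[0.1,0,0,0,0],[0.1,0,0,0,0],[0.1,0,0,0,0],[0.1,0,0,0,0]]]'; python3 -m pendant '[[[0.1,0,0,0,0],[0.1,0,0,0,0],[0.1,0,0,-0.005,0],[0.1,0,0,-0.02,0],[0.1,0,0,-0.04,0],[0.1,0,0,-0.065,0],[0.1,0,0,-0.085,0],[0.1,0,0,-0.09,0]]]'
```

```text
t: 18.6
eef_pos: [447.9, 126.1, 134.2]
tcp_rot: [3.142, -0.001, -0.001]
ft_force: [0.9, 0.4, 0.2]
opening: 1.001
t: 19.4
eef_pos: [447.1, 126.3, 20.9]
tcp_rot: [3.141, -0.0, -0.0]
ft_force: [-0.1, 0.6, 0.2]
opening: 0.999
t: 20.2
eef_pos: [446.8, 126.3, 20.8]
tcp_rot: [3.141, 0.0, -0.0]
ft_force: [-0.7, 0.6, -0.0]
opening: 0.386
t: 21.0
eef_pos: [447.4, 126.5, 112.7]
tcp_rot: [-3.141, -0.003, -0.0]
ft_force: [0.2, -0.4, -0.4]
opening: 0.246
```

Run:
```python
from h import *
c=cam("side"); W=world(c); s=env.state()
print(s["eef_pos"])
m=(np.hypot(W[...,0]-446.8,W[...,1]-126.3)<16); Z=W[...,2][m]; print(np.histogram(Z,bins=range(-10,200,10)))
cv2.imwrite("pics/side2.png",cv2.resize(c["image"][100:380,150:470],None,fx=2,fy=2))
```

```text
[447.30446192 126.46428563 112.33742731]
(array([ 20, 136,   0,   0,   0,   0,   0,   0,   0,   0,  46,  70,  32,
        25,  33,  46,  33,  21,   0,   0]), array([-10,   0,  10,  20,  30,  40,  50,  60,  70,  80,  90, 100, 110,
       120, 130, 140, 150, 160, 170, 180, 190]))
```

View pics/side2.png

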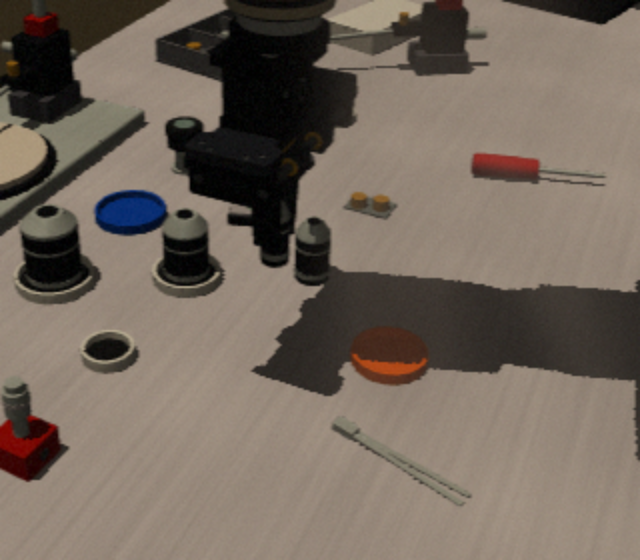

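XS is held upright, at about (274,240) in the crop, with its bottom at about 92 mm. L and M stand in their cups. I carry XS over.

```bash
python3 -m pendant '[[[0.1,0.008,-0.005,0,0],[0.1,0.028,-0.018,0,0],[0.1,0.055,-0.035,0,0],[0.1,0.082,-0.052,0,0],[0.1,0.105,-0.0665,0,0],[0.1,0.119,-0.0755,0,0],[0.1,0.1245,-0.079,0,0],[0.1,0.1245,-0.079,0,0]]]'; python3 -m pendant '[[[0.1,0,0,0,0],[0.1,0,0,0,0],[0.1,0,0,0.02,0],[0.1,0,0,0.04,0],[0.1,0,0,0.06,0],[0.1,0,0,0.075,0],[0.1,0,0,0.08,0],[0.1,0,0,0.08,0]]]'; python3 -m pendant '[[[0.1,0,0,0.001,0],[0.1,0,0,0.002,0],[0.1,0,0,0.003,0],[0.1,0,0,0.004,0],[0.1,0,0,0.005,0],[0.1,0,0,0.0055,0],[0.1,0,0,0.0055,0],[0.1,0,0,0.0055,0]]]'
```

```text
t: 21.85
eef_pos: [571.2, 205.6, 109.4]
tcp_rot: [3.141, 0.002, 0.0]
ft_force: [0.0, -0.1, -0.3]
opening: 0.248
t: 22.65
eef_pos: [571.1, 205.2, 30.5]
tcp_rot: [3.141, 0.001, -0.0]
ft_force: [0.7, 0.4, -0.2]
opening: 0.249
t: 23.45
eef_pos: [571.3, 205.3, 25.3]
tcp_rot: [3.141, -0.0, -0.0]
ft_force: [0.7, -0.2, -1.1]
opening: 0.245
```

```bash
python3 -m pendant '[[[0.1,0,0,0.0005,0],[0.1,0,0,0.001,0],[0.1,0,0,0.001,0],[0.1,0,0,0.001,0],[0.1,0,0,0.001,0],[0.1,0,0,0.001,0],[0.1,0,0,0.001,0],[0.1,0,0,0.001,0]]]'
```

```text
t: 24.25
eef_pos: [571.4, 205.4, 24.8]
tcp_rot: [-3.142, -0.0, -0.0]
ft_force: [-1.8, -0.8, 5.5]
opening: 0.245
```

```bash
python3 -m pendant '[[[0.3,0,0,0,0],[0.4,0,0,0,0],[0.5,0,0,0,0],[0.6,0,0,0,0],[0.8,0,0,0,0],[0.9,0,0,0,0],[0.9,0,0,0,0],[1,0,0,0,0]]]'; python3 -m pendant '[[[1,0,0,-0.01,0],[1,0,0,-0.03,0],[1,0,0,-0.055,0],[1,0,0,-0.08,0],[1,0,0,-0.1,0],[1,0,0,-0.11,0],[1,0,0,-0.11,0],[1,0,0,-0.11,0]]]'; python3 -m pendant '[[[1,-0.012,0.02,0,0],[1,-0.035,0.06,0,0],[1,-0.058,0.1,0,0],[1,-0.082,0.14,0,0],[1,-0.1,0.171,0,0],[1,-0.1136,0.1943,0,0],[1,-0.1136,0.1943,0,0],[1,-0.1136,0.1943,0,0]]]'; python3 -m pendant '[[[1,0,0,0,0],[1,0,0,0.02,0],[1,0,0,0.05,0],[1,0,0,0.08,0],[1,0,0,0.1,0],[1,0,0,0.11,0],[1,0,0,0.114,0],[1,0,0,0.114,0]]]'
```

```text
t: 25.05
eef_pos: [571.3, 205.3, 24.3]
tcp_rot: [3.142, 0.0, -0.0]
ft_force: [0.2, 0.2, -0.5]
opening: 0.83
t: 25.85
eef_pos: [571.0, 205.3, 133.8]
tcp_rot: [3.141, 0.001, -0.0]
ft_force: [-0.1, -0.4, -0.7]
opening: 1.0
t: 26.65
eef_pos: [457.6, 10.8, 133.8]
tcp_rot: [-3.141, 0.001, -0.002]
ft_force: [0.2, -0.1, 0.7]
opening: 1.0
t: 27.45
eef_pos: [457.9, 11.4, 20.3]
tcp_rot: [3.142, 0.0, 0.0]
ft_force: [0.4, 0.8, 0.4]
opening: 1.002
```

```bash
python3 -m pendant '[[[0.2,0,0,0,0],[0.2,0,0,0,0],[0.2,0,0,0,0],[0.2,0,0,0,0],[0.2,0,0,0,0],[0.2,0,0,0,0],[0.2,0,0,0,0],[0.2,0,0,0,0]]]'; python3 -m pendant '[[[0.2,0,0,0,0],[0.2,0,0,0,0],[0.2,0,0,-0.005,0],[0.2,0,0,-0.02,0],[0.2,0,0,-0.04,0],[0.2,0,0,-0.065,0],[0.2,0,0,-0.085,0],[0.2,0,0,-0.09,0]]]'
python3 - <<'E'
from h import *
c=cam("scene"); print(env.state()["eef_pos"]); cv2.imwrite("pics/scene3.png",c["image"])
E
```

```text
t: 28.25
eef_pos: [457.7, 11.0, 20.3]
tcp_rot: [3.141, -0.0, -0.0]
ft_force: [0.2, -0.6, -0.2]
opening: 0.384
t: 29.05
eef_pos: [458.3, 11.0, 112.2]
tcp_rot: [3.141, -0.003, -0.0]
ft_force: [0.0, -0.4, -0.7]
opening: 0.352
[458.14000524  11.05243051 111.79559064]
```

View pics/scene3.png

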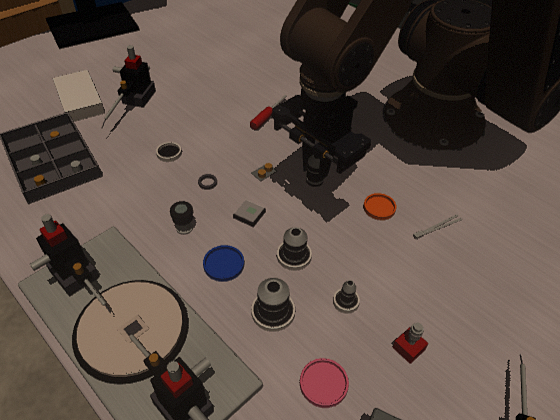

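The picture shows L, M and XS in their cups at (273,300), (294,250) and (347,296). S is held at about (315,165). I carry it to cup_s.

```bash
python3 -m pendant '[[[0.2,0.003,0.008,0,0],[0.2,0.009,0.028,0,0],[0.2,0.019,0.058,0,0],[0.2,0.029,0.09,0,0],[0.2,0.039,0.122,0,0],[0.2,0.05,0.154,0,0],[0.2,0.06,0.186,0,0],[0.2,0.07,0.218,0,0]]]'; python3 -m pendant '[[[0.2,0.01,0.032,0,0],[0.2,0.02,0.062,0,0],[0.2,0.03,0.092,0,0],[0.2,0.038,0.115,0,0],[0.2,0.0415,0.127,0,0],[0.2,0.0435,0.132,0,0],[0.2,0.0435,0.132,0,0],[0.2,0.0435,0.132,0,0]]]';  python3 -m pendant '[[[0.2,0,0,0,0],[0.2,0,0,0.01,0],[0.2,0,0,0.03,0],[0.2,0,0,0.05,0],[0.2,0,0,0.065,0],[0.2,0,0,0.075,0],[0.2,0,0,0.08,0],[0.2,0,0,0.08,0]]]'; python3 -m pendant '[[[0.2,0,0,0.001,0],[0.2,0,0,0.002,0],[0.2,0,0,0.003,0],[0.2,0,0,0.004,0],[0.2,0,0,0.005,0],[0.2,0,0,0.0055,0],[0.2,0,0,0.0055,0],[0.2,0,0,0.0055,0]]]'
```

```text
t: 29.9
eef_pos: [527.3, -208.8, 108.7]
tcp_rot: [-3.141, 0.002, -0.001]
ft_force: [-0.8, 0.6, -0.4]
opening: 0.348
t: 30.7
eef_pos: [570.8, -338.0, 110.0]
tcp_rot: [-3.141, 0.001, 0.0]
ft_force: [-0.6, -0.5, -1.0]
opening: 0.35
t: 31.5
eef_pos: [571.0, -338.9, 29.9]
tcp_rot: [-3.141, 0.001, -0.0]
ft_force: [-0.9, 0.2, -1.3]
opening: 0.353
t: 32.3
eef_pos: [571.1, -339.0, 24.9]
tcp_rot: [3.141, -0.0, -0.0]
ft_force: [0.4, 0.8, -1.6]
opening: 0.347
```

```bash
python3 -m pendant '[[[0.2,0,0,0.0005,0],[0.2,0,0,0.001,0],[0.2,0,0,0.001,0],[0.2,0,0,0.001,0],[0.2,0,0,0.001,0],[0.2,0,0,0.001,0],[0.2,0,0,0.001,0],[0.2,0,0,0.001,0]]]'
```

```text
t: 33.1
eef_pos: [571.2, -339.0, 24.3]
tcp_rot: [3.141, -0.0, -0.0]
ft_force: [-1.7, 1.3, 5.5]
opening: 0.35
```

Contact at the expected height, so I release, retreat upwards, move the arm aside, and check everything.

```bash
python3 -m pendant '[[[0.4,0,0,0,0],[0.5,0,0,0,0],[0.6,0,0,0,0],[0.7,0,0,0,0],[0.8,0,0,0,0],[0.9,0,0,0,0],[0.9,0,0,0,0],[1,0,0,0,0]]]'; python3 -m pendant '[[[1,0,0,-0.01,0],[1,0,0,-0.03,0],[1,0,0,-0.06,0],[1,0,0,-0.09,0],[1,0,0,-0.12,0],[1,0,0,-0.15,0],[1,0,0,-0.16,0],[1,0,0,-0.16,0]]]'; python3 -m pendant '[[[1,-0.02,0.02,0,0],[1,-0.055,0.05,0,0],[1,-0.09,0.08,0,0],[1,-0.125,0.11,0,0],[1,-0.16,0.14,0,0],[1,-0.18,0.16,0,0],[1,-0.19,0.17,0,0],[1,-0.19,0.17,0,0]]]'
python3 - <<'E'
from h import *
from m import fit
A={}
for n in("scene","side"):
    c=cam(n); A[n]=world(c); cv2.imwrite(f"pics/{n}9.png",c["image"])
for k,g,h,r in [("L",(681.4,130.2),76,27),("M",(567.5,68.4),70,22),("XS",(571.5,205.3),58,12),("S",(571.4,-338.9),64,17),("eye",(680,-134),58,None),("mic",(562,337),76,None)]:
    for n,W in A.items():
        Q=W[(np.hypot(W[...,0]-g[0],W[...,1]-g[1])<45)&(W[...,2]>22)]; T=np.percentile(Q[:,2],98)
        lo=Q[(Q[:,2]<38)];hi=Q[(Q[:,2]>38)&(Q[:,2]<h-10)]
        print(k,n,"top",T.round(1),"all",fit(Q[Q[:,2]<T-15])[0].round(1),"lo",fit(lo,r)[0].round(1),"hi",fit(hi,r)[0].round(1))
E
```

```text
t: 33.9
eef_pos: [571.1, -338.9, 23.8]
tcp_rot: [3.142, 0.0, -0.0]
ft_force: [-0.8, -0.4, -0.4]
opening: 0.925
t: 34.7
eef_pos: [571.4, -339.2, 185.5]
tcp_rot: [3.14, -0.002, -0.0]
ft_force: [-0.0, -0.1, -0.7]
opening: 1.004
t: 35.5
eef_pos: [380.0, -509.5, 182.6]
tcp_rot: [-3.14, 0.001, -0.002]
ft_force: [0.0, 0.1, -0.3]
opening: 1.005
o1 scene ztop 78.0 n 330 fit [array([ 447.1, -257.9,   26.7]), np.float64(0.9)] topmean [ 449.1 -255.4   75.8]
o1 side ztop 78.0 n 367 fit [array([ 446.4, -258.2,   26.7]), np.float64(0.9)] topmean [ 445.4 -253.    76.4]
o2 scene ztop 66.0 n 157 fit [array([458.2,  11.2,  16.6]), np.float64(0.6)] topmean [459.9  12.8  63.5]
o2 side ztop 66.0 n 222 fit [array([457.4,  10.5,  16.9]), np.float64(0.6)] topmean [456.6  14.1  64.4]
o3 scene ztop 59.0 n 92 fit [array([447. , 126.5,  11.7]), np.float64(0.6)] topmean [448.5 127.   57.2]
o3 side ztop 60.0 n 144 fit [array([446.5, 126.1,  12. ]), np.float64(0.6)] topmean [445.4 129.   58.5]
o4 scene ztop 72.0 n 306 fit [array([460.2, 275.2,  22. ]), np.float64(0.4)] topmean [462.6 275.7  69.4]
o4 side ztop 72.0 
[... 1512 characters left out ...]
 [567.   68.3]
XS scene top 63.5 all [571.3 205.5  11.8] lo [571.  205.3] hi [571.2 205.4]
XS side top 64.1 all [570.7 205.5  11.8] lo [571.  205.3] hi [570.8 205.3]
S scene top 70.2 all [ 571.7 -338.9   16.8] lo [ 571.7 -339.1] hi [ 571.6 -339.2]
S side top 70.5 all [ 570.9 -338.2   16.4] lo [ 571.1 -338.7] hi [ 571.5 -339. ]
eye scene top 60.8 all [ 680.2 -133.4   20.2] lo [ 680.2 -133.3   20.2] hi [ 680.4 -133.2   20.3]
eye side top 60.9 all [ 680.1 -134.5   20.7] lo [ 682.2 -138.5   22.3] hi [ 679.4 -133.4   20.4]
mic scene top 76.6 all [559.3 337.2  16.5] lo [561.6 337.8  16.9] hi [562.5 337.8   9.9]
mic side top 77.4 all [564.5 335.5  15.5] lo [561.7 338.6  16.6] hi [562.5 337.3   9.9]
```

View pics/scene9.png

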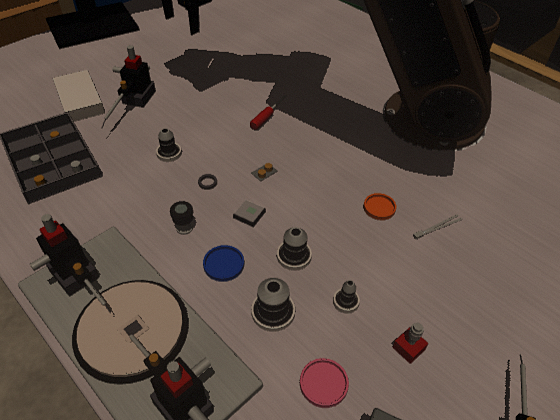

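The picture shows all four objectives upright in their cups, at (168,143), (295,247), (347,296) and (273,302). The eyepiece and micrometer head are where they were, and the arm is clear of everything.

```bash
python3 -c "
from cell import env
print(env.job_done())"
```

```text
the job is handed in; nothing more can be done
None
```

All four microscope objectives are standing nose up in the cups of their own size, and I handed the job in at about 36 s of the 106 s allowed. I gripped each barrel, lowered it until the force reading showed floor contact, then released it; the hand-in itself reports no verdict.

- **Position:** both cameras' final depth fits put each objective within about 1 mm of its cup's axis; the limit is 12 mm.
- **Upright and seated:** lower and upper barrel fits agree within about 0.5 mm, so they are upright. Their tops rose by about 4 mm, which matches the cup floor height.
- **Bystanders:** the clear fits of the eyepiece and micrometer head repeat their starting positions within about 1 mm. One partial side-view fit of the eyepiece's lower part (thin tube) was about 5 mm off. I put that down to the mixed shape at that height, since the scene camera and upper fits show no movement.
- **Arm:** it was clear of everything at hand-in, and no check failed.

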